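# Post the loose cork through the sprung flap

### The arm

A 6-joint arm with a two-finger parallel gripper is mounted at the origin on the work surface. World frame = base frame: x ahead of the robot, y to its left, z up, the work surface at z = 0. Lengths are in m, angles in degrees, forces in N, time in s.
With the tool pointing down it reaches from about 0.375 to 0.825 m from the base axis. Payload 5.5 kg.
Tool frame: the origin (TCP) lies on the front face of the gripper's body, between the roots of the fingers; the fingertips stand 73 mm ahead of it and the grasp point (between the pads) lies 54 mm ahead of it; z points along the fingers, x is the direction in which the jaws open and shut, and the axes are right-handed (so a half turn about z gives the same grasp; the last joint's range is limited). The gripper opens to 85 mm and grips with 20 to 120 N. Pads are 22 mm wide; open, the fingers measure 114 mm over their backs; the gripper's body (76 mm by 85 mm) begins 54 mm behind the grasp point. The pads swing forward as they close: fully open they stand 13 mm farther back than shut.
Start: joints at [-73.74, 17.962, -2.699, 69.339, 0, 90], TCP at [0.168, -0.576, 0.304] pointing down, gripper open.
Joint ranges: [-152.73, 152.73], [-39.44, 99.34], [-58.76, 71.6], [-118.89, 123.64], [-81.53, 83.1], [-180, 180]. Speed limits (degrees/s): [136.94, 136.94, 172.46, 180, 180, 180].

### API

Orientations are given as [roll, pitch, yaw] about the fixed x, y, z axes, in that order (R = Rz(yaw) Ry(pitch) Rx(roll)).
In Python, from station import ctrl gives the robot as it stands. The module is installed in compiled form; this text tells all that it offers.
- The arm moves only by the tool drive_tool, never from a script. Its argument "steps" is text: rows parted by semicolons, each of 7 numbers parted by spaces: the closure, from 0 (fully open) to 1 (shut), then the shift along the tool's x, y, z as a fraction of full scale, then the turn, a rotation vector about the tool's x, y, z as a fraction of full scale. In form: fingers x y z rx ry rz; .... A call has exactly 5 rows; each row is the pose to reach, as a shift and turn from the pose commanded when the call began, along the tool's axes at that moment; what a row does not reach only later rows make up. Full scale, the value 1, is 0.4 m for a shift and 90 degrees for a turn. A row lasts 1/12 s, in which the tool goes at most 41.7 mm and 7.16 degrees, less where a joint would pass 70% of its speed; a pose out of reach is approached as far as the arm can. A call with a number of a shift or a turn outside -1 to 1 is refused whole. A call with a gripper value outside its range is refused whole. The fingers move at their own pace and stop on an object; "force" is the grip in N (left out, the last holds). Time passes only in rows, so rows that repeat a pose let the fingers close, or fill a call up. It gives the time, the measured TCP pose, the force and the opening at its end, in the units of the state.
- ctrl.get_state(): the state, without advancing time (a new reading comes with each control period).
- ctrl.capture(name): name is "scene" or "top"; returns the picture (420x560x3 uint8, red, green, blue); there is no depth.
- ctrl.camera_params(name): a dict with "fx", "fy", "cx", "cy" (pixels), "k1" (the pictures are not rectified: a ray, as slopes to the right and down, at radius r is drawn at 1 + k1 r^2 times it, then the intrinsics apply), "world_to_cam" (4x4, takes a point from world to camera coordinates). Camera axes: x right, y up, looking along -z (the intrinsics and any distortion apply to the point x, -y, -z); pixel columns grow to the right and rows downward; lengths in m; the calibration is good to about 2 mm. A picture is of the moment at which its call begins. camera_params takes no time and is no camera call.
- ctrl.finish_job(): hands the job in, once; it reports no verdict.
The state is a dict: "t": time; "q": joint angles; "dq": joint speeds; "effort": joint torques, N m; "ee_pos": TCP position; "tcp_rot": TCP orientation; "force": force on the tool from outside, world axes, zero at the start; "moment": the same for the moment, N m; "gripper_width": finger opening in m.
Only numpy, scipy, OpenCV 4.12 (cv2) and the standard library are available. Lean on these libraries where they do the work, as an engineer would, in place of code of your own. Each camera call takes 0.05 s, during which the arm holds its last target. There are 200 camera calls.

### The job

Put the loose cork away in the wooden cork box: push the box's sprung flap down with one finger and, while that finger holds it open, push the cork along the ledge with the other finger until it drops in; then take your hand away and let the flap spring shut. Do not slide the cork onto the shut flap, and do not pinch it or pick it up: only gentle pushing. Leave the bottle, jigger and stopper where they stand.

Things in the scene. Friction and masses are not known exactly. Their poses are not given: they have to be found in the camera images.
- box: Pale wood cork box fixed on the sideboard: x -135 to 115, y -75 to 75, 125 mm high. Origin at its foot on the sideboard top, z up, +x the way the cork goes in. Flat top at z 125 (8 thick): ledge x -135 to -30, mouth x -30 to 95, y -45 to 34 (shut by the flap), then 20 mm of deck. Hollow inside, x -128 to 108, y -68 to 68, floor at z 6.
- mouth_edge (a point): Middle of the straight edge where the ledge ends and the mouth begins, on the top surface: box x -30, y 0, z 125 mm; axes as the box's. The cork lies on the ledge on the -x side of it, between two low guide rails 6 wide and 8 mm high along x at y -23 and 23 (40 mm clear between them); a like stop bar crosses the ledge's outer end at box x -132.
- flap (a joint): Flap angle (rad): 0 shut, level with the top; grows as it swings down into the box; stop at 1.25. Wooden plate 121 x 76 x 5 mm filling the mouth; hinge along box x at box y 34, z 122, so the edge at y -43 goes down. A spring shuts it (0.03 Nm shut, 0.08 Nm at 1 rad; 1 to 4 N under a finger); the cork's weight does not open it. Held at 0.8 rad or more, the cork tumbles off it into the box.
- cork: Loose cork cylinder, 26 mm thick and 36 mm long, about 12 g, lying on the ledge between the rails, roughly along the box's x. Origin at its centre, own x along its axis.
- rum_bottle: Sealed rum bottle, 68 mm thick, 220 tall; origin centre of the underside. Leave alone.
- jigger: Steel jigger (waisted double cup), 44 mm across, 60 tall; origin centre of the underside. Leave alone.
- stopper: Glass bottle stopper standing on its head, 42 mm across, 50 tall; origin centre of the underside. Leave alone.

How it is judged:
By the outcome, as a careful person would: the job done as asked, in the order asked, and still so for the second after the job is handed in, with the robot touching nothing.
It also fails if it takes over 32 s, if anything falls off the work surface, if the arm or the gripper's body presses on something with over 40 N, if the wrist force passes 120 N, or if a joint passes its speed limit or range.

## Working session

There is one attempt and no reset: what is moved stays moved. The work goes in short steps, Python scripts to look and compute and a tool call to move; the robot and the scene stay as the last step left them, time stands still between calls to the robot, and variables do not carry over. Pictures are saved under pics/ and viewed, about 8 in all and at most 12, crops included, and the job is handed in when it is done.

Besides the shell and the picture viewer there is one more tool, called after ">>>" as name(argument=value, ...) on one line, values as JSON. drive_tool: Moves the arm, as the interface text tells. Shift numbers are shares of 0.4 m and turn numbers shares of 90 degrees, none past 1 either way. Its arguments: {"type":"object","properties":{"steps":{"type":"string"},"force":{"type":"number"}},"required":["steps"]}

```bash
mkdir -p pics
cat > h.py <<'E'
import numpy as np, cv2
from station import ctrl
from scipy.spatial.transform import Rotation as R
def cam(n):
    p=ctrl.camera_params(n);K=np.array([[p['fx'],0,p['cx']],[0,p['fy'],p['cy']],[0,0,1.]]);return p,K,np.array(p['world_to_cam'])
def proj(n,P):
    p,K,T=cam(n);P=np.atleast_2d(P);c=P@T[:3,:3].T+T[:3,3]
    s=np.c_[c[:,0]/-c[:,2],-c[:,1]/-c[:,2]];s=s*(1+p['k1']*(s**2).sum(1,keepdims=True))
    return s*[p['fx'],p['fy']]+[p['cx'],p['cy']]
def ray(n,uv,z):
    p,K,T=cam(n)
    s=cv2.undistortPoints(np.array(uv,float).reshape(-1,1,2),K,np.array([p['k1'],0,0,0,0])).reshape(-1,2)
    d=np.c_[s[:,0],-s[:,1],-np.ones(len(s))]@T[:3,:3];o=-T[:3,:3].T@T[:3,3]
    return o+d*((z-o[2])/d[:,2])[:,None]
def snap(n,f):
    im=ctrl.capture(n);cv2.imwrite(f'pics/{f}.png',im[:,:,::-1]);return im
E
python3 - <<'E'
from h import *
for n in('scene','top'):
    snap(n,n+'0');p,K,T=cam(n);print(n,p['fx'],p['k1'],-T[:3,:3].T@T[:3,3],T[2,:3])
print(ctrl.get_state())
E
```

```text
scene 396.03989565055946 -0.01909829223725047 [1.12537797 0.22320957 0.49838695] [0.75639955 0.30814969 0.57697789]
top 509.54336852418817 -0.19679019127784142 [ 0.42823917 -0.02214691  0.99098687] [-0.18846591  0.00132545  0.98207884]
{'t': 0.1, 'q': array([-7.37400924e+01,  1.80008986e+01, -2.74618427e+00,  6.93409413e+01,
        3.71733641e-04,  9.00012210e+01]), 'dq': array([ 0.05548353, -0.14615051,  0.08895812,  0.06794835, -0.02175133,
       -0.05848912]), 'effort': array([ 9.02220745e-04, -5.40767241e+01,  3.40540373e+01,  1.12758687e-02,
        1.05225517e-04,  7.92957849e-06]), 'ee_pos': array([ 0.16788765, -0.57561993,  0.30313048]), 'tcp_rot': array([-1.79999630e+02,  8.80241245e-02, -7.37413134e+01]), 'force': array([-0.55526679,  0.17638527, -0.60956553]), 'moment': array([-0.01860932, -0.02109347, -0.0034447 ]), 'gripper_width': 0.08515598895958382}
```

View pics/scene0.png

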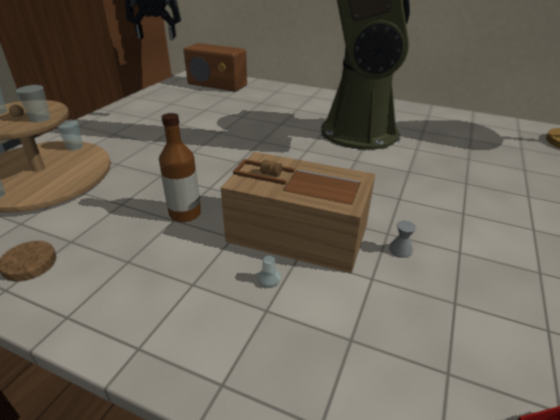

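View pics/top0.png

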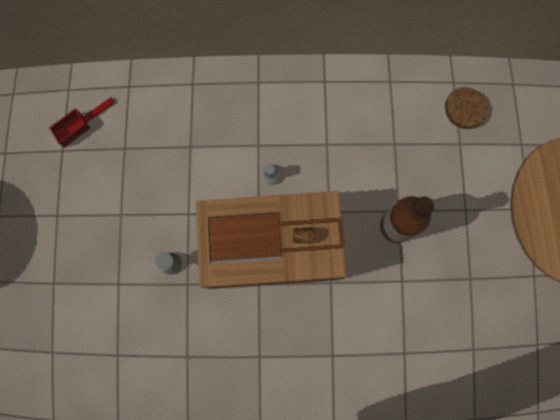

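The scene view shows the box with the cork near (270,168) and the flap to its right. The bottle is at (180,180), the jigger at (402,238) and the stopper at (268,270). In the top view the box spans about (197,193)-(345,287), with the cork at (304,235) and the flap to its left.

Run:
```python
from h import *
im=cv2.imread('pics/top0.png')[180:300,185:355]
im=cv2.convertScaleAbs(im,alpha=1.6,beta=10)
cv2.imwrite('pics/c1.png',cv2.resize(im,None,fx=4.7,fy=4.7,interpolation=cv2.INTER_CUBIC))
print(ray('top',[(197,202),(339,193),(345,277),(201,287)],.125))
```

```text
[[ 0.60110391  0.13529272  0.125     ]
 [ 0.61367006 -0.11239319  0.125     ]
 [ 0.4680434  -0.11823959  0.125     ]
 [ 0.45395947  0.12624193  0.125     ]]
```

View pics/c1.png

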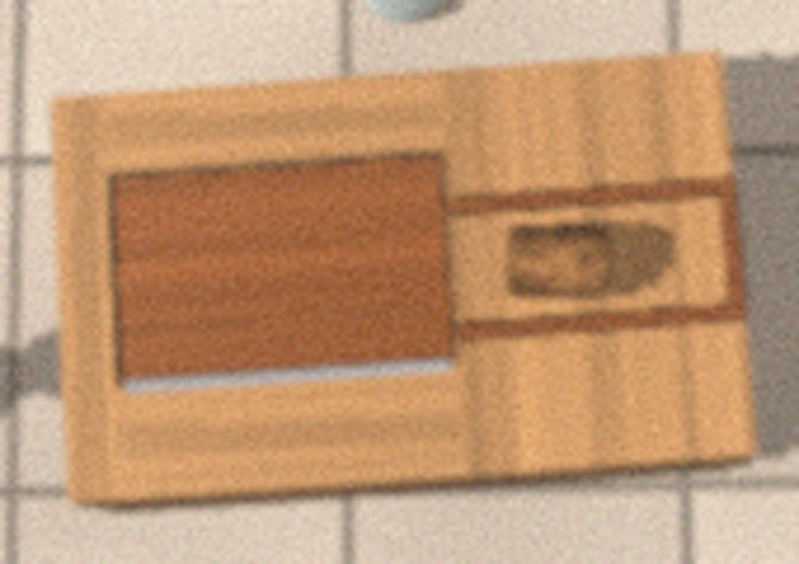

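Run:
```python
from h import *
c=np.array([(53,98),(721,52),(755,460),(75,503),(110,175),(440,153),(453,372),(122,390)],float)
b=np.array([(115,-75),(-135,-75),(-135,75),(115,75),(95,-45),(-30,-45),(-30,34),(95,34)],float)/1e3
f=lambda c:np.array(c)/4.7+[185,180]-.4
w=ray('top',f(c),.125)[:,:2]
bm,wm=b.mean(0),w.mean(0);U,S,V=np.linalg.svd((b-bm).T@(w-wm));Rm=(U@V).T;t=wm-Rm@bm
print('yaw',np.degrees(np.arctan2(Rm[1,0],Rm[0,0])),'t',t,'det',np.linalg.det(Rm));print(((w-t)@Rm-b)*1e3)
print('cork ends',(ray('top',f([(508,258),(610,256),(559,222),(559,297)]),.14)[:,:2]-t)@Rm*1e3)
print('mouth edge',ray('top',f([(447,262)]),.125), (ray('top',f([(447,262)]),.125)[:,:2]-t)@Rm)
P=lambda x,y,z:np.r_[Rm@[x,y]+t,z]
print('scene check',proj('scene',[P(-.135,-.075,.125),P(.115,-.075,.125),P(.115,.075,.125),P(-.03,-.045,.125)]))
```

```text
yaw 93.19120178028184 t [0.5348434  0.01913832] det 0.9999999999999994
[[-0.82867197 -0.51722829]
 [ 0.65213595 -0.65121487]
 [ 1.21606279  0.17187488]
 [-2.83169541 -0.88870553]
 [-1.01638758 -0.10280427]
 [ 2.06966524  0.05186571]
 [ 2.68250424  1.64683001]
 [-1.94361325  0.28938236]]
cork ends [[-49.8365992   -2.50378881]
 [-86.3425115   -0.66764979]
 [-69.02224359 -14.22311118]
 [-67.01561484  12.7766415 ]]
mouth edge [[ 0.54092124 -0.00838897  0.125     ]] [[-0.02782295 -0.00453602]]
scene check [[219.30898849 185.61869012]
 [358.67444983 215.85308616]
 [374.03022799 172.46068104]
 [280.61473005 188.83150839]]
```

>>> drive_tool(steps="0 0 0 -0.1 0 0 0; 0 0 0 -0.2 0 0 0; 0 0 0 -0.25 0 0 0.05; 0 0 0 -0.25 0 0 0.1; 0 0 0 -0.25 0 0 0.1")

```text
t: 0.52
ee_pos: [0.1682, -0.5766, 0.4054]
tcp_rot: [-180.0, -0.2, -82.8]
force: [-0.3, -0.3, 0.3]
gripper_width: 0.0855
```

Run:
```python
from h import *
s=ctrl.get_state();print(s['q'],s['ee_pos'],s['tcp_rot'])
```

```text
[-7.37395373e+01  1.70094521e+01  9.07958331e+00  8.19162009e+01
 -2.71374201e-04  9.91096892e+01] [ 0.16816271 -0.57655256  0.40536308] [-1.79975897e+02 -1.52031824e-01 -8.28492589e+01]
```

Run:
```python
from h import *
im=cv2.imread('pics/scene0.png')[150:260,215:385]
im=cv2.convertScaleAbs(im,alpha=1.6,beta=10)
cv2.imwrite('pics/c2.png',cv2.resize(im,None,fx=4.7,fy=4.7,interpolation=cv2.INTER_CUBIC))
```

```text
(no output)
```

View pics/c2.png

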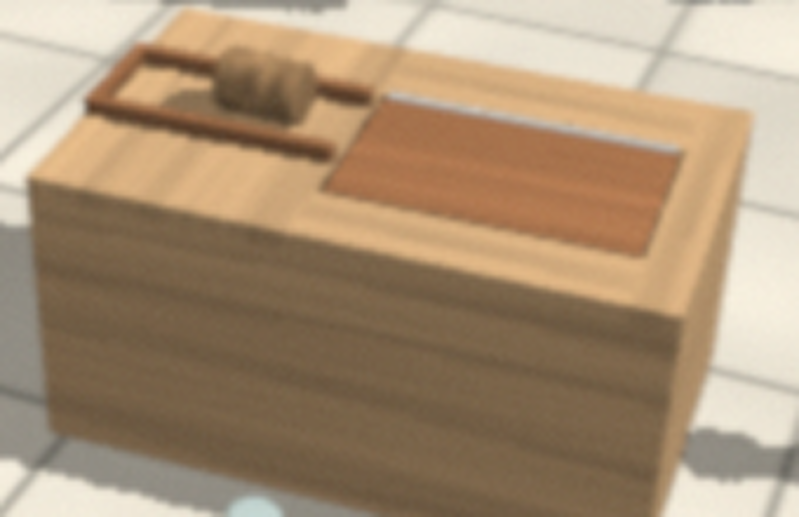

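The scene crop shows the top corners at (30,178), (682,318) and (750,112), and the mouth's corner at (322,188). All sit about 2 px from the top-view fit.

Run:
```python
from h import *
f=lambda c:np.array(c)/4.7+[215,150]-.4
c=[(30,178),(682,318),(750,112),(182,10),(322,188),(383,93),(685,148),(643,256)]
b=np.array([(-135,-75),(115,-75),(115,75),(-135,75),(-30,-45),(-30,34),(95,34),(95,-45)])/1e3
w=ray('scene',f(c),.125)[:,:2]
bm,wm=b.mean(0),w.mean(0);U,S,V=np.linalg.svd((b-bm).T@(w-wm));Rm=(U@V).T;t=wm-Rm@bm
print('yaw',np.degrees(np.arctan2(Rm[1,0],Rm[0,0])),'t',t);print(((w-t)@Rm-b)*1e3)
```

```text
yaw 93.90257829465065 t [0.53774958 0.0222924 ]
[[ 1.68408803  0.28939114]
 [-1.62849432 -1.53043465]
 [-1.2052102  -1.9294448 ]
 [ 1.29998015 -2.29058825]
 [ 1.44513183  2.67275655]
 [ 0.79378822  0.4122769 ]
 [-0.84766183  1.57849068]
 [-1.54162188  0.79755244]]
```

>>> drive_tool(steps="0 0.05 0 0 0 0 -0.08; 0 0.1 0 0 0 0 -0.16; 0 0.15 0 0 0 0 -0.24; 0 0.2 0 0 0 0 -0.32; 0 0.25 0 0 0 0 -0.4")

```text
t: 0.93
ee_pos: [0.1806, -0.6756, 0.4021]
tcp_rot: [-179.9, 0.1, -46.4]
force: [-0.2, 0.1, -0.2]
gripper_width: 0.0851
```

```bash
cat >> h.py <<'E'
BY=93.4;BT=np.array([.536,.0207,0])
def b2w(p): return R.from_euler('z',BY,degrees=True).apply(np.array(p)/1e3)+BT
def w2b(p): return R.from_euler('z',-BY,degrees=True).apply(np.array(p)-BT)*1e3
def Rt(phi,dy=0): return R.from_euler('z',BY+dy,degrees=True)*R.from_euler('y',phi,degrees=True)*R.from_euler('x',180,degrees=True)
def go(p,Rg):
    s=ctrl.get_state();R0=R.from_euler('xyz',s['tcp_rot'],degrees=True)
    print('shift',np.round(R0.inv().apply(np.array(p)-s['ee_pos'])/.4,3),'turn',np.round((R0.inv()*Rg).as_rotvec(degrees=True)/90,3),'t',s['t'],'rows',np.linalg.norm(np.array(p)-s['ee_pos'])/.0417,'box',w2b(s['ee_pos']).round(1),'F',s['force'].round(2))
E
python3 - <<'E'
from h import *
go([.42,-.33,.40],R.from_euler('xyz',[180,0,0],degrees=True))
E
```

```text
shift [-0.214 -1.029  0.007] turn [-0.001  0.001 -0.516] t 0.9333 rows 10.081851124227375 box [-674.   396.   402.1] F [-0.16  0.12 -0.18]
```

>>> drive_tool(steps="0 -0.02 -0.1 0 0 0 -0.07; 0 -0.04 -0.2 0 0 0 -0.14; 0 -0.06 -0.3 0 0 0 -0.21; 0 -0.08 -0.4 0 0 0 -0.28; 0 -0.1 -0.5 0 0 0 -0.35")

```text
t: 1.35
ee_pos: [0.2999, -0.5075, 0.4019]
tcp_rot: [-179.9, 0.1, -15.0]
force: [1.6, -0.4, 0.1]
gripper_width: 0.0853
```

Run:
```python
from h import *
go([.46,-.18,.40],R.from_euler('xyz',[180,0,30],degrees=True))
```

```text
shift [ 0.175 -0.894  0.006] turn [-0.002  0.001 -0.5  ] t 1.35 rows 8.741605668293806 box [-513.2  267.   401.9] F [ 1.56 -0.43  0.11]
```

>>> drive_tool(steps="0 0.02 -0.1 0 0 0 -0.07; 0 0.04 -0.2 0 0 0 -0.14; 0 0.06 -0.3 0 0 0 -0.21; 0 0.08 -0.4 0 0 0 -0.28; 0 0.1 -0.5 0 0 0 -0.35")

```text
t: 1.77
ee_pos: [0.3912, -0.325, 0.4025]
tcp_rot: [-179.9, 0.1, 16.5]
force: [1.4, -0.1, 0.0]
gripper_width: 0.0852
```

Run:
```python
from h import *
go([.535,-.02,.36],R.from_euler('xyz',[180,0,93.4],degrees=True))
```

```text
shift [ 0.562 -0.629  0.107] turn [-0.002 -0.    -0.854] t 1.7667 rows 8.15079181776241 box [-336.5  165.1  402.5] F [ 1.4  -0.11  0.01]
```

>>> drive_tool(steps="0 0.06 -0.06 0 0 0 -0.07; 0 0.12 -0.12 0 0 0 -0.14; 0 0.18 -0.19 0 0 0 -0.22; 0 0.23 -0.25 0 0 0 -0.3; 0 0.28 -0.31 0 0 0 -0.38")

```text
t: 2.18
ee_pos: [0.4644, -0.1752, 0.4025]
tcp_rot: [-179.9, 0.0, 50.7]
force: [1.0, -0.2, 0.0]
gripper_width: 0.0853
```

Run:
```python
from h import *
go([.535,-.02,.36],R.from_euler('xyz',[180,0,93.4],degrees=True))
```

```text
shift [ 0.412 -0.109  0.106] turn [-0.002 -0.    -0.475] t 2.1833 rows 4.2132997870848525 box [-191.3   83.1  402.5] F [ 0.98 -0.21  0.01]
```

>>> drive_tool(steps="0 0.08 -0.02 0.02 0 0 -0.07; 0 0.16 -0.04 0.04 0 0 -0.14; 0 0.25 -0.06 0.06 0 0 -0.22; 0 0.34 -0.08 0.08 0 0 -0.3; 0 0.41 -0.11 0.1 0 0 -0.38")

```text
t: 2.6
ee_pos: [0.5364, -0.0209, 0.3619]
tcp_rot: [-179.9, -0.0, 84.8]
force: [-0.5, 0.0, 0.1]
gripper_width: 0.0855
```

Run:
```python
from h import *
go([.535,-.02,.36],Rt(23,3))
```

```text
shift [ 0.002 -0.004  0.005] turn [-0.027 -0.255 -0.127] t 2.6 rows 0.06005618321904297 box [-41.5   2.1 361.9] F [-0.46  0.05  0.06]
```

>>> drive_tool(steps="0 0 0 0 -0.007 -0.06 -0.03; 0 0 0 0 -0.013 -0.13 -0.06; 0 0 0 0 -0.02 -0.19 -0.095; 0 0 0 0 -0.027 -0.255 -0.127; 0 0 0 0 -0.027 -0.255 -0.127")

```text
t: 3.02
ee_pos: [0.5346, -0.021, 0.3614]
tcp_rot: [-179.7, 23.2, 96.3]
force: [1.0, 0.3, -0.9]
gripper_width: 0.0857
```

Run:
```python
from h import *
im=snap('scene','s2');s=ctrl.get_state();Rg=R.from_euler('xyz',s['tcp_rot'],degrees=True)
go(s['ee_pos'],Rt(23,3))
o=im[:,:,::-1].copy();o=cv2.convertScaleAbs(o,alpha=1.5)
x0,y0=190,0
c=cv2.resize(o[y0:220,x0:440],None,fx=2.7,fy=2.7,interpolation=cv2.INTER_CUBIC)
for L,col in((60,(0,0,255)),(73,(0,255,0))):
  for X in(-57,-42.5,42.5,57):
    p=(proj('scene',Rg.apply(np.array([X,0,L])/1e3)+s['ee_pos'])[0]-[x0,y0])*2.7
    cv2.circle(c,tuple(int(v) for v in p),3,col,-1)
cv2.imwrite('pics/s2c.png',c)
```

```text
shift [0. 0. 0.] turn [-0.003 -0.001 -0.003] t 3.0667 rows 0.0 box [-42.    3.7 361.9] F [-0.5  -0.32 -0.17]
```

View pics/s2c.png

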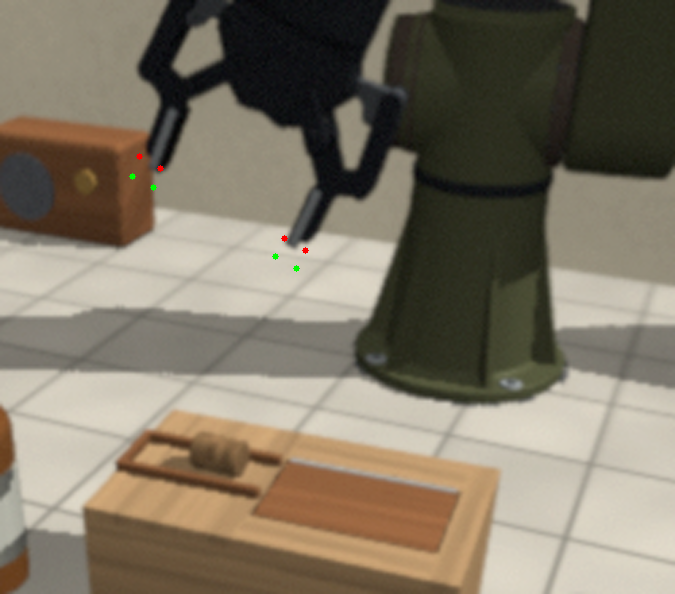

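The fingertips match the red L=60 mm marks, at (297,243) and (158,168), so the open tips stand 60 mm ahead of the TCP.

```bash
cat >> h.py <<'E'
def tcp(tip,phi=23,dy=3): return b2w(tip)-Rt(phi,dy).apply([-.0425,0,.06])
def tips():
    s=ctrl.get_state();Rg=R.from_euler('xyz',s['tcp_rot'],degrees=True)
    print('cork tip',w2b(Rg.apply([-.0425,0,.06])+s['ee_pos']).round(1),'flap tip in/out',w2b(Rg.apply([.0425,0,.06])+s['ee_pos']).round(1),w2b(Rg.apply([.05,0,.06])+s['ee_pos']).round(1),'F',s['force'].round(2),s['t'])
E
python3 - <<'E'
from h import *
tips();go(tcp([-101,0,185]),Rt(23,3))
E
```

```text
cork tip [-104.4    0.9  323.2] flap tip in/out [-26.2   4.6 290. ] [-19.3   4.9 287.1] F [-0.5  -0.32 -0.17] 3.0667
shift [0.143 0.002 0.315] turn [-0.003 -0.001 -0.003] t 3.0667 rows 3.316126977446685 box [-42.    3.7 361.9] F [-0.5  -0.32 -0.17]
```

>>> drive_tool(steps="0 0.04 0 0.09 0 0 0; 0 0.08 0 0.18 0 0 0; 0 0.12 0 0.26 0 0 0; 0 0.143 0.002 0.315 -0.003 0 -0.003; 0 0.143 0.002 0.315 -0.003 0 -0.003")

```text
t: 3.48
ee_pos: [0.533, -0.0206, 0.22]
tcp_rot: [-179.7, 22.9, 96.3]
force: [0.4, -0.6, -0.1]
gripper_width: 0.0853
```

Run:
```python
from h import *
tips();go(tcp([-101,0,130]),Rt(23,3))
for n in('top','scene'): snap(n,n+'3')
a=cv2.imread('pics/top3.png')[170:295,215:365];b=cv2.imread('pics/scene3.png')[85:210,215:365]
c=np.hstack([cv2.resize(cv2.convertScaleAbs(v,alpha=1.6),(390,325),interpolation=cv2.INTER_CUBIC) for v in(a,b)])
cv2.imwrite('pics/c3.png',c)
```

```text
cork tip [-103.5    2.7  181.3] flap tip in/out [-25.2   6.6 148.2] [-18.3   6.9 145.3] F [ 0.39 -0.59 -0.15] 3.4833
shift [0.055 0.006 0.116] turn [-0.004 -0.001 -0.002] t 3.4833 rows 1.2352499699189272 box [-41.    5.5 220. ] F [ 0.39 -0.59 -0.15]
```

View pics/c3.png

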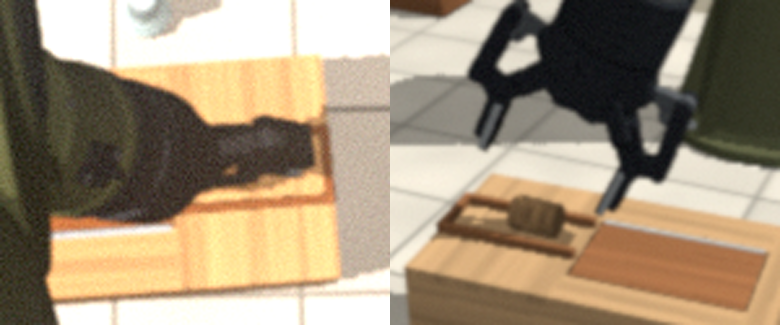

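The top view shows the cork finger over the ledge just inside the stop bar. In the scene view the flap finger hovers over the near end of the flap and the cork is untouched.

>>> drive_tool(steps="0 0.015 0.002 0.03 0 0 0; 0 0.03 0.004 0.06 0 0 0; 0 0.045 0.005 0.09 0 0 0; 0 0.055 0.006 0.114 0 0 0; 0 0.055 0.006 0.114 0 0 0")

```text
t: 4.0
ee_pos: [0.5397, -0.0171, 0.1753]
tcp_rot: [179.6, 23.0, 96.0]
force: [1.8, 1.1, -0.1]
gripper_width: 0.0854
```

Run:
```python
from h import *
tips();go(tcp([-101,0,130]),Rt(23,3))
snap('scene','s4')
b=cv2.imread('pics/s4.png')[100:260,205:395]
cv2.imwrite('pics/c4.png',cv2.resize(cv2.convertScaleAbs(b,alpha=1.6),None,fx=3.7,fy=3.7,interpolation=cv2.INTER_CUBIC))
```

```text
cork tip [-100.4   -4.6  136.7] flap tip in/out [-22.3  -1.1 103.5] [-15.4  -0.8 100.6] F [ 1.84  1.07 -0.05] 4.0
shift [ 0.006 -0.012  0.016] turn [ 0.002  0.    -0.004] t 4.0 rows 0.1968051351606456 box [-37.9  -1.4 175.3] F [ 1.84  1.07 -0.05]
```

View pics/c4.png

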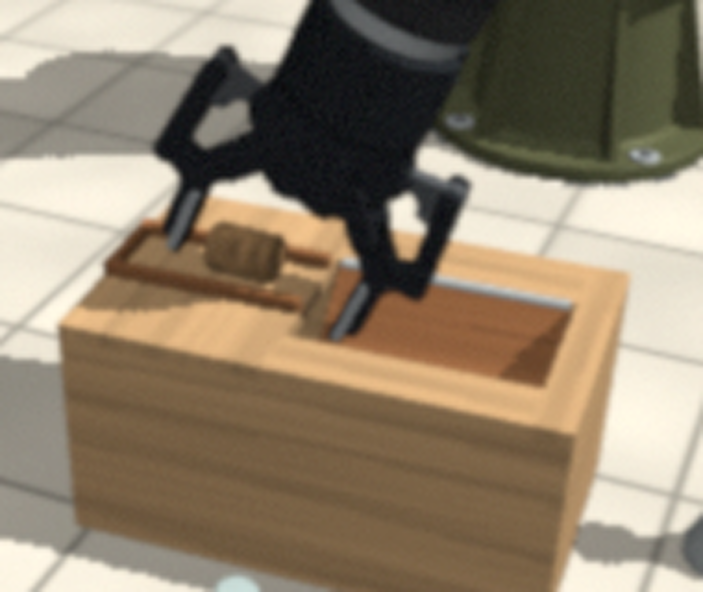

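The scene view shows the flap finger in the mouth at (340,330) with the flap part down. The cork finger is at (175,245), behind the cork with a gap. The arm is compliant and stands about 5 mm off, so I'll correct that.

>>> drive_tool(steps="0 0.003 -0.01 0.01 0 0 0; 0 0.006 -0.02 0.017 0 0 0; 0 0.006 -0.02 0.017 0 0 0; 0 0.006 -0.02 0.017 0 0 0; 0 0.006 -0.02 0.017 0 0 0")

```text
t: 4.47
ee_pos: [0.5313, -0.018, 0.1682]
tcp_rot: [179.7, 23.0, 96.1]
force: [3.0, 2.0, 0.4]
gripper_width: 0.0854
```

Run:
```python
from h import *
tips();go(tcp([-100,2,130]),Rt(23,3))
```

```text
cork tip [-100.8    3.7  129.6] flap tip in/out [-22.7   7.4  96.4] [-15.8   7.7  93.4] F [2.95 1.97 0.43] 4.4667
shift [ 0.001  0.004 -0.002] turn [ 0.002  0.    -0.003] t 4.4667 rows 0.04617771322751573 box [-38.3   7.  168.2] F [2.95 1.97 0.43]
```

>>> drive_tool(steps="0 0.01 0.001 -0.004 0 0 0; 0 0.02 0.001 -0.008 0 0 0; 0 0.03 0.002 -0.012 0 0 0; 0 0.04 0.002 -0.016 0 0 0; 0 0.046 0.003 -0.02 0 0 0")

```text
t: 4.88
ee_pos: [0.53, 0.0022, 0.168]
tcp_rot: [179.7, 23.1, 96.1]
force: [2.5, -3.0, 0.8]
gripper_width: 0.0858
```

Run:
```python
from h import *
tips();go(tcp([-60,2,130]),Rt(23,3))
snap('scene','s5')
b=cv2.imread('pics/s5.png')[100:260,205:395]
cv2.imwrite('pics/c5.png',cv2.resize(cv2.convertScaleAbs(b,alpha=1.6),None,fx=3.7,fy=3.7,interpolation=cv2.INTER_CUBIC))
```

```text
cork tip [-80.7   3.9 129.5] flap tip in/out [-2.6  7.6 96.2] [ 4.3  7.9 93.2] F [ 2.5  -2.98  0.84] 4.8833
shift [ 0.047  0.007 -0.021] turn [ 0.002  0.001 -0.003] t 4.8833 rows 0.4961302767145617 box [-18.1   7.1 168. ] F [ 2.5  -2.98  0.84]
```

View pics/c5.png

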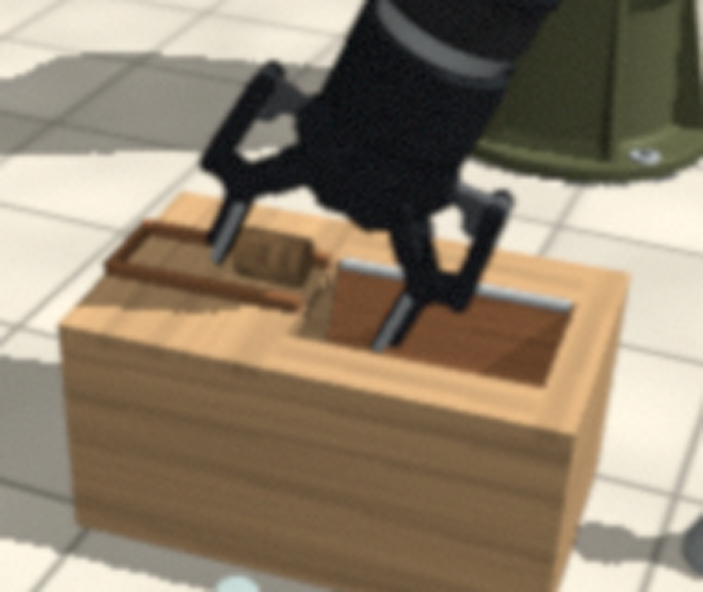

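The cork has slid to about (275,258), and the flap is held well down by the finger at (390,340). The push continues.

>>> drive_tool(steps="0 0.01 0.001 -0.004 0 0 0; 0 0.02 0.002 -0.008 0 0 0; 0 0.03 0.003 -0.012 0 0 0; 0 0.04 0.003 -0.016 0 0 0; 0 0.048 0.004 -0.02 0 0 0")

```text
t: 5.35
ee_pos: [0.5293, 0.0231, 0.1679]
tcp_rot: [179.7, 23.1, 96.1]
force: [2.2, -3.3, 2.3]
gripper_width: 0.0855
```

>>> drive_tool(steps="0 0.01 0.001 -0.004 0 0 0; 0 0.02 0.002 -0.008 0 0 0; 0 0.03 0.002 -0.012 0 0 0; 0 0.037 0.002 -0.015 0 0 0; 0 0.037 0.002 -0.015 0 0 0")

```text
t: 5.77
ee_pos: [0.5281, 0.0397, 0.1671]
tcp_rot: [179.8, 23.0, 96.2]
force: [1.5, -0.6, -0.0]
gripper_width: 0.0851
```

Run:
```python
from h import *
tips();go(tcp([-30,2,130]),Rt(23,3))
snap('scene','s6')
b=cv2.imread('pics/s6.png')[100:260,205:395]
cv2.imwrite('pics/c6.png',cv2.resize(cv2.convertScaleAbs(b,alpha=1.6),None,fx=3.7,fy=3.7,interpolation=cv2.INTER_CUBIC))
```

```text
cork tip [-43.1   3.5 128.5] flap tip in/out [35.1  7.3 95.3] [42.   7.6 92.4] F [ 1.47 -0.57 -0.02] 5.7667
shift [ 0.028  0.005 -0.016] turn [ 0.001 -0.    -0.002] t 5.7667 rows 0.3176974595146317 box [ 19.4   6.8 167.1] F [ 1.47 -0.57 -0.02]
```

View pics/c6.png

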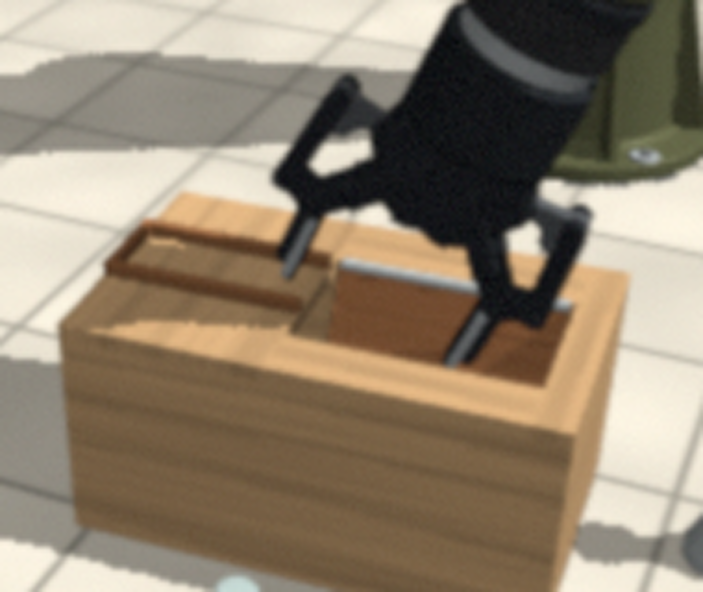

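The cork is gone from the ledge and isn't visible in the mouth, so it has dropped in. Next I lift straight up.

>>> drive_tool(steps="0 0 0 0 0 0 0; 0 0 0 0 0 0 0; 0 -0.02 0 -0.046 0 0 0; 0 -0.04 0 -0.092 0 0 0; 0 -0.06 0 -0.14 0 0 0")

```text
t: 6.23
ee_pos: [0.5265, 0.0381, 0.228]
tcp_rot: [-180.0, 23.0, 96.2]
force: [0.4, -0.3, 0.0]
gripper_width: 0.0856
```

>>> drive_tool(steps="0 -0.03 0 -0.07 0 0 0; 0 -0.06 0 -0.14 0 0 0; 0 -0.09 0 -0.21 0 0 0; 0 -0.12 0 -0.28 0 0 0; 0 -0.15 0 -0.35 0 0 0")

```text
t: 6.65
ee_pos: [0.5262, 0.0377, 0.3815]
tcp_rot: [179.9, 23.0, 96.2]
force: [1.1, 0.0, 0.4]
gripper_width: 0.0855
```

Run:
```python
from h import *
tips()
for n in('top','scene'): snap(n,n+'7')
a=cv2.imread('pics/top7.png')[150:300,150:430];b=cv2.imread('pics/scene7.png')[100:290,150:430]
c=np.hstack([cv2.resize(cv2.convertScaleAbs(v,alpha=1.5),(400,int(400*v.shape[0]/280)))[:214] if 0 else cv2.resize(cv2.convertScaleAbs(v,alpha=1.5),(400,271)) for v in(a,b)])
cv2.imwrite('pics/c7.png',c)
```

```text
cork tip [-44.9   5.7 342.9] flap tip in/out [ 33.2   9.5 309.6] [ 40.1   9.8 306.7] F [1.07 0.04 0.38] 6.65
```

View pics/c7.png

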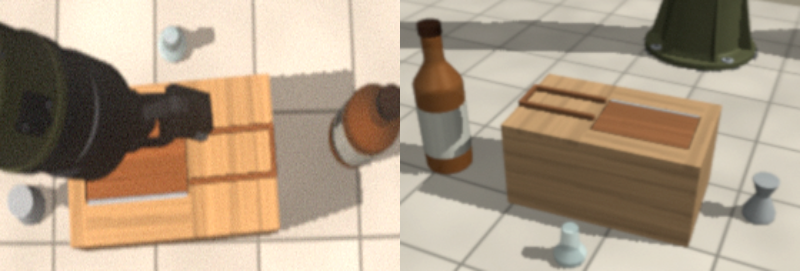

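The flap is shut and level, the ledge is empty and no cork lies outside the box. The bottle, jigger and stopper stand as before and the hand is clear, so I hand the job in.

```bash
python3 -c "
from station import ctrl
print(ctrl.finish_job())"
```

```text
the job is handed in; nothing more can be done
None
```

The cork is in the box and the flap is shut. I handed the job in at about 6.8 s, and the interface reports no verdict.

**How it went:** I tilted the open gripper 23° so one finger pushed the flap down to about 1 rad. That angle is worked out from the fingertip position, not measured. The other finger then pushed the cork about 55 mm along the ledge until it dropped in. I lifted straight up afterwards, without pinching or picking the cork up.

**Last checks:**
- The scene and top views show the flap shut and level, the ledge empty and no cork outside. The cork inside the closed box cannot be seen directly.
- The bottle, jigger and stopper stand upright and apparently where they were; I checked this by eye only.
- The hand was about 18 cm above the box, and the force readings I took never passed about 5 N.

**Disagreements:** The two cameras placed the box about 4 mm and 0.7° apart, so I used the average. The arm also gave about 5 mm when it first pressed the flap, which I corrected before pushing the cork.

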